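Load a scraper blade into the grinding holder

TASK

Take the round-nosed scraper blade from the wooden rack, lay it flat in the yellow blade holder with its notch over the brass pin, and press it fully home so that the end of the notch bears firmly on the pin, without ramming it (a push of about 10 N is right). Then swing the black lever over to its stop so that the blade is clamped hard against the pin, let go, and leave the square-ended blade, the bowl and the chuck alone.

Things in the scene. Friction and masses are not known exactly. Their poses are not given: they have to be found in the camera images.
- blade: the blade to load: flat bright steel, 130 mm long, 38 wide, 6 thick, about 0.22 kg; one end half round (the nose), the other notched. Origin: centre of the underside, also its centre of mass in plan; +x points to the notched end (+65 mm), nose at -65 mm, z up. In the rack its underside is 24 mm above the bench
- blade_notch (a point): point on the blade at the middle of the notch's end, on the underside, 49 mm from the blade's origin along its +x. The notch is 11.5 mm wide, 16 mm deep, square-ended, open at the blade's +x end, where it flares to 18 mm wide over the last 5 mm
- holder: fixed yellow cast blade holder, bolted down, with a steel bed 30 mm above the bench. Origin at bench height; the blade is slid in along its +x; z up. Wide part from x = -10 to 66 mm with a lip 4 mm high along each side; lips 40.5 mm apart, flaring to 50 mm apart from x = -2 to -10 mm. Foot flange 8 mm high, 104 mm wide, from x = -8 to 80 mm. Home (notch end on the pin), the blade's origin lies at y = 0, z = 30, x = -19 to -3 mm here, as the pin is set
- tongue (a point): middle of the front end of the bed's tongue, on its top: x = -50, y = 0, z = 30 mm in the holder's frame. The tongue (x from -50 to -10 mm) carries the blade level with the wide bed but is only 26 mm wide, so fingers can hold a blade lying on it from both sides, down to the bench
- stop: adjustable stop of the holder: one brass pin, 8 mm diameter, 9.5 mm high, standing on the bed in the holder's middle plane, locked in a slide. This origin (x = 42, y = 0, z = 30 mm in the holder's frame) is the middle of the slide, NOT the pin: the pin's axis stands up to 8 mm before or behind it along x, differently each time and not reported. Find it by feel or sight; over 20 N bends it
- cam: dark eccentric cam with a rubber tyre across the bed, turned by the lever, between two cheeks (x from -1 to 25 mm, up to 65 mm above the bench). Origin: its centre, 5 mm from the lever's axis (axis at x = 12, z = 51.7 mm in the holder's frame). The blade must slide in beneath it: 11 mm free above the bed while the lever is below 0.4 rad. Closing clamps the blade and draws it towards the pin
- lever (a joint): black lever of the cam, at the holder's left (+y) side. 0 = open, leaning 45 degrees back (to the holder's +x and up); it swings up and over towards the holder's -x to a stop at 2.18 rad (pointing to -x, 10 degrees above level). Starts between 0 and 0.35. Stays where left: about 3 N at the knob moves it, 7 N as the cam grips
- lever_knob (a point): centre of the black knob at the lever's end, a short drum along the lever's axis direction, 20 mm diameter, 20 mm long with flat ends, its centre 76 mm from the lever's axis; there is room for a finger at both flat ends over the whole swing, and it turns easily between fingers that pinch it there
- lever_axis (a point): point on the lever's axis in the plane in which the knob swings: x = 12, y = 46, z = 51.7 mm in the holder's frame; the axis runs along the holder's y
- rack: fixed wooden blade rack, 142 by 220 mm: a 4 mm board with two battens 16 mm wide, tops 24 mm above the bench, along its y at x = -55 and +55 mm. The two blades lie across the battens about 100 mm apart, either one on either side; between the battens they can be gripped across their width, fingers down to 6 mm above the bench. Origin at bench height, in its middle
- spare: bystander: a blade of the same size with a square end instead of the round nose, also in the rack; leave it there. Origin: centre of its underside
- bowl: bystander: turned wooden bowl, 130 mm across, 58 mm high, standing on the bench. Origin: centre of its foot
- chuck: bystander: steel four-jaw lathe chuck, 92 mm across, 56 mm high, standing on the bench. Origin: centre of its underside

How it is judged:
By the outcome, as a careful person would: the job done as asked, in the order asked, and still so for the second after the job is handed in, with the robot touching nothing.
It also fails if it takes over 70 s, if anything falls off the work surface, if the arm or the gripper's body presses on something with over 40 N, if the wrist force passes 120 N, or if a joint passes its speed limit or range.

ROBOT

A 7-joint arm with a two-finger parallel gripper is mounted at the origin on the work surface. World frame = base frame: x ahead of the robot, y to its left, z up, the work surface at z = 0. Lengths are in m, angles in degrees, forces in N, time in s.
With the tool pointing down it reaches from about 0.425 to 0.925 m from the base axis. Payload 6.8 kg.
Tool frame: the origin (TCP) lies at the very end of the fingers, on their centre line; the grasp point (between the pads) lies 19 mm behind it; z points along the fingers, y is the line along which they close (so a half turn about z gives the same grasp; the last joint's range is limited). The gripper opens to 85 mm and grips with 20 to 120 N. Pads are 22 mm wide; open, the fingers measure 114 mm over their backs; the gripper's body (76 mm by 85 mm) begins 54 mm behind the grasp point. The pads swing forward as they close: fully open they stand 13 mm farther back than shut.
Start: joints at [70.869, 27.33, 1.283, 89.118, -0.659, 63.558, -4.761], TCP at [0.151, -0.658, 0.231] pointing down, gripper open.
Joint ranges: [-169.35, 169.35], [-19.33, 120.38], [-80.79, 83.38], [13.8, 139.57], [-78.32, 258.32], [9.67, 109.79], [-169.56, 169.56]. Speed limits (degrees/s): [136.94, 136.94, 180, 180, 180, 180, 180].

INTERFACE

Orientations are given as a 3x3 rotation matrix whose columns are the frame's x, y, z axes.
In Python, from plant import readout, grab_frame, camera_params, job_done gives the robot as it stands.
- The arm moves only by the tool send_rows, never from a script. Its argument "increments" is a list of rows, each a list of 5 numbers: the shift along the world's x, y, z in units of 50 mm (1.0 is 50 mm), then the turn about the world's z in units of 8 degrees (1.0 is 8 degrees), then the finger opening in mm, from 0 to 85.4. A call has 1 to 8 rows; each row shifts and turns the commanded pose from where the row before left it; what a row does not reach is not made up. A row lasts 1/10 s, in which the tool goes at most 50 mm and 8.59 degrees, less where a joint would pass 70% of its speed; a pose out of reach is approached as far as the arm can. A call is refused whole if a number of a shift passes 1 or a number of a turn 1, either way. A call with a gripper value outside its range is refused whole. The fingers move at their own pace and stop on an object; the grip force is fixed at half the most. Time passes only in rows, so rows that do not move let the fingers close. It gives the time, the measured TCP pose, the force, the opening and the grip force at its end, in the units of the state.
- readout.observe(): the state, without advancing time (a new reading comes with each control period).
- grab_frame(name): name is "side" or "top" or "wrist"; returns the picture (400x640x3 uint8, red, green, blue); there is no depth.
- camera_params(name): a dict with "fx", "fy", "cx", "cy" (pixels), "D" ([k1, k2, p1, p2, k3] as OpenCV has them; the pictures are not rectified), "origin" and "rotation" of the camera in the world. Camera axes: x right, y down, z forward; pixel columns grow to the right and rows downward; lengths in m; the calibration is good to about 2 mm. A picture is of the moment at which its call begins: read the wrist's pose just before it. camera_params takes no time and is no camera call; for the wrist camera it gives the pose at the moment of the call.
- job_done(): hands the job in; it is judged then, once.
The state is a dict: "clock": time; "joints": joint angles; "joint_velocities": joint speeds; "joint_torque": joint torques, N m; "ee_pos": TCP position; "tcp_rot": TCP orientation; "force": force on the tool from outside, world axes, zero at the start; "ft_torque": the same for the moment, N m; "width": finger opening in m; "grip_force": force on a finger pad.
Only numpy, scipy, OpenCV 4.12 (cv2) and the standard library are available. Lean on these libraries where they do the work, as an engineer would, in place of code of your own. Each camera call takes 0.05 s, during which the arm holds its last target. There are 200 camera calls.

## Working session

There is one attempt and no reset: what is moved stays moved. The work goes in short steps, Python scripts to look and compute and a tool call to move; the robot and the scene stay as the last step left them, time stands still between calls to the robot, and variables do not carry over. Pictures are saved under pics/ and viewed, at most 10 in all, crops included, and the job is handed in when it is done.

Besides the shell and the picture viewer there is one more tool, called after "Emit:" as a command line: name --pt "numbers of a row" for each row, then --argument value for the rest. send_rows: Moves the arm, as the interface text tells. Its arguments: {"type":"object","properties":{"increments":{"type":"array","items":{"type":"array","items":{"type":"number"}}}},"required":["increments"]}

```bash
mkdir -p pics; cat > h.py <<'E'
import numpy as np, cv2
from plant import readout, grab_frame, camera_params, job_done
def snap(n,f,crop=None,s=1):
    p=camera_params(n); im=grab_frame(n)[:,:,::-1]
    cv2.imwrite('pics/raw_'+f,im)
    if crop: x0,y0,x1,y1=crop; im=im[y0:y1,x0:x1]
    if s!=1: im=cv2.resize(im,None,fx=s,fy=s,interpolation=cv2.INTER_CUBIC)
    cv2.imwrite('pics/'+f,im); return p
def px2w(p,uv,z):
    K=np.array([[p['fx'],0,p['cx']],[0,p['fy'],p['cy']],[0,0,1]]);R=np.array(p['rotation']);o=np.array(p['origin'])
    q=cv2.undistortPoints(np.array(uv,float).reshape(-1,1,2),K,np.array(p['D']))[:,0]
    d=np.c_[q,np.ones(len(q))]@R.T
    return o+d*((z-o[2])/d[:,2])[:,None]
def w2px(p,P):
    K=np.array([[p['fx'],0,p['cx']],[0,p['fy'],p['cy']],[0,0,1]]);R=np.array(p['rotation']).T
    return cv2.projectPoints(np.array(P,float).reshape(-1,3),cv2.Rodrigues(R)[0],-R@np.array(p['origin']),K,np.array(p['D']))[0][:,0]
E
python3 - <<'E'
from h import *
import numpy as np
np.set_printoptions(precision=3,suppress=True)
for n in ('top','side'):
    p=snap(n,n+'0.png',None,1.25); print(n,p['origin'],p['rotation'],p['fx'])
s=readout.observe(); print(s['clock'],s['ee_pos'],s['tcp_rot'],s['force'],s['width'])
E
```

```text
top [0.48  0.021 1.001] [[ 0.002 -0.994  0.109]
 [-1.    -0.003 -0.004]
 [ 0.004 -0.109 -0.994]] 431.0449581916231
side [0.241 0.403 0.608] [[-0.765 -0.45   0.461]
 [-0.645  0.546 -0.536]
 [-0.01  -0.707 -0.708]] 398.46964606301077
0.1 [ 0.151 -0.657  0.23 ] [[ 0.975  0.224 -0.   ]
 [ 0.224 -0.975  0.002]
 [-0.    -0.002 -1.   ]] [ 0.366 -0.318  0.331] 0.08559030291513943
```

View pics/top0.png

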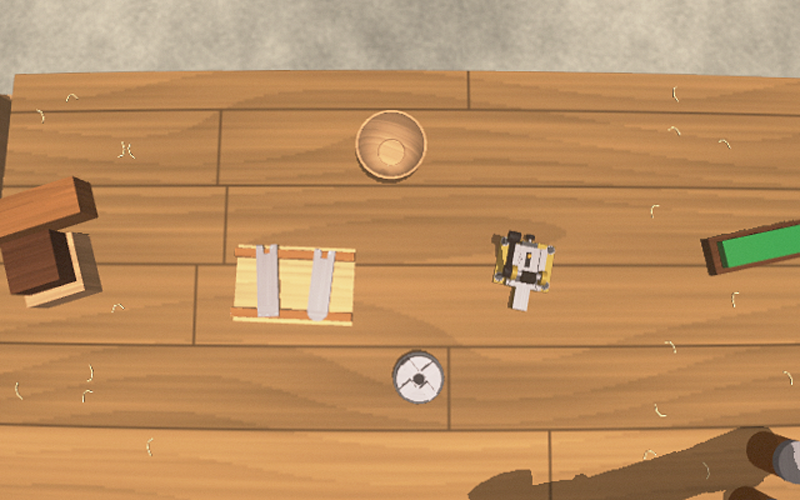

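View pics/side0.png

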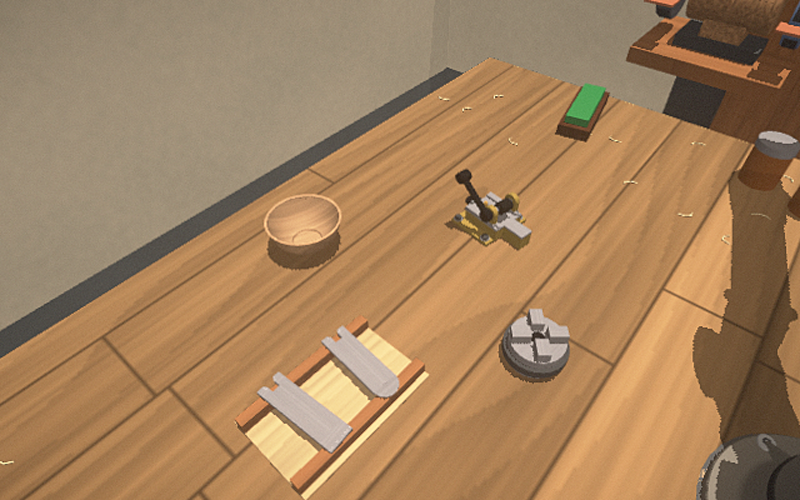

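The top view shows the rack at about (295,285). The round-nosed blade is its right one, with the notch at the top (320,255) and the nose at (317,315). The holder is at (522,265) with its tongue towards the robot (518,300). The lever leans back on the left. I'll enlarge both.

```bash
python3 - <<'E'
import cv2,numpy as np
im=cv2.imread('pics/raw_top0.png')
f=lambda x0,y0,x1,y1:cv2.resize(im[y0:y1,x0:x1],None,fx=6,fy=6,interpolation=cv2.INTER_CUBIC)
cv2.imwrite('pics/c1.png',np.hstack([f(235,185,295,270),f(385,178,455,263)]))
E
```

```text
(no output)
```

View pics/c1.png

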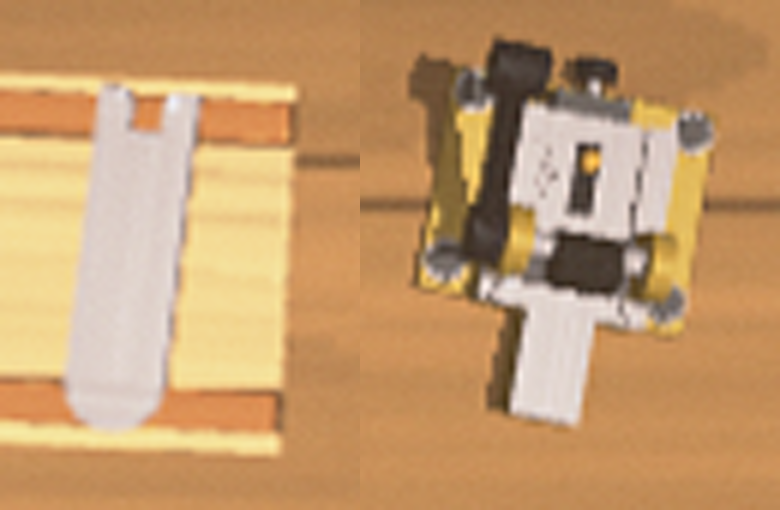

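```bash
python3 - <<'E'
from h import *
np.set_printoptions(precision=4,suppress=True)
p=camera_params('top')
A=lambda l:[((x+.5)/6-.5+235,(y+.5)/6-.5+185) for x,y in l]
B=lambda l:[((x-360+.5)/6-.5+385,(y+.5)/6-.5+178) for x,y in l]
b=px2w(p,A([(147,131),(110,431),(150,91)]),.03); print('blade',b)
d=b[2]-b[1]; print('len',np.linalg.norm(d),'yaw',np.degrees(np.arctan2(d[1],d[0])),'cent',(b[1]+b[2])/2)
print('edges',px2w(p,A([(82,260),(178,266)]),.03))
t=px2w(p,B([(510,414),(579,424),(521,310),(594,324)]),.03); print('tongue',t,(t[0]+t[1])/2)
for i,j in((0,2),(1,3)):
  e=t[j]-t[i];print(np.degrees(np.arctan2(e[1],e[0])))
f=px2w(p,B([(420,288),(682,333),(712,118)]),.008); print('fl',f)
e=f[0]-f[1];print(np.degrees(np.arctan2(-e[0],e[1])),np.linalg.norm(e)); e=f[2]-f[1];print(np.degrees(np.arctan2(e[1],e[0])),np.linalg.norm(e))
print('pin',px2w(p,B([(592,160)]),.0395))
print('knob',px2w(p,B([(521,62)]),.10))
E
```

```text
blade [[0.5756 0.1597 0.03  ]
 [0.463  0.1717 0.03  ]
 [0.5908 0.1589 0.03  ]]
len 0.128402015382197 yaw -5.719285674160605 cent [0.5269 0.1653 0.03  ]
edges [[0.5268 0.1833 0.03  ]
 [0.5247 0.1472 0.03  ]]
tongue [[ 0.4856 -0.18    0.03  ]
 [ 0.4819 -0.206   0.03  ]
 [ 0.5246 -0.1849  0.03  ]
 [ 0.5194 -0.2124  0.03  ]] [ 0.4838 -0.193   0.03  ]
-7.118480671982891
-9.780383656448297
fl [[ 0.5341 -0.1506  0.008 ]
 [ 0.5168 -0.2518  0.008 ]
 [ 0.6003 -0.2658  0.008 ]]
-9.668522904991784 0.10265954540007102
-9.506426262914612 0.08465651513462114
pin [[ 0.5805 -0.2108  0.0395]]
knob [[ 0.6088 -0.1718  0.1   ]]
```

Emit:
send_rows --pt "0.75 0.52 0 -0.29 85" --pt "0.75 0.52 0 -0.29 85" --pt "0.75 0.52 0 -0.29 85" --pt "0.75 0.52 0 -0.29 85" --pt "0.75 0.52 0 -0.29 85" --pt "0.75 0.52 0 -0.29 85" --pt "0.75 0.52 0 -0.29 85" --pt "0.75 0.52 0 -0.29 85"

```text
clock: 0.9
ee_pos: [0.4522, -0.4484, 0.231]
tcp_rot: [[0.995, -0.1, -0.001], [-0.1, -0.995, 0.0], [-0.001, -0.0, -1.0]]
force: [0.1, -1.2, 0.9]
width: 0.085
grip_force: 0.0
```

Emit:
send_rows --pt "0.07 0.95 0 0 85" --pt "0.07 0.95 0 0 85" --pt "0.07 0.95 0 0 85" --pt "0.07 0.95 0 0 85" --pt "0.07 0.95 0 0 85" --pt "0.07 0.95 0 0 85" --pt "0.07 0.95 0 0 85"

```text
clock: 1.6
ee_pos: [0.4752, -0.1155, 0.2312]
tcp_rot: [[0.995, -0.098, -0.0], [-0.098, -0.995, -0.0], [-0.0, 0.0, -1.0]]
force: [1.1, 0.3, 1.0]
width: 0.0849
grip_force: 0.0
```

Emit:
send_rows --pt "0.08 0.95 0 0 85" --pt "0.08 0.95 0 0 85" --pt "0.08 0.95 0 0 85" --pt "0.08 0.95 0 0 85" --pt "0.08 0.95 0 0 85" --pt "0.08 0.95 0 0 85" --pt "0 0 0 0 85" --pt "0 0 0 0 85"

```text
clock: 2.4
ee_pos: [0.4991, 0.1687, 0.2308]
tcp_rot: [[0.995, -0.095, -0.001], [-0.095, -0.995, -0.0], [-0.001, 0.0, -1.0]]
force: [0.1, -1.7, -0.5]
width: 0.085
grip_force: 0.0
```

```bash
python3 - <<'E'
from h import *
np.set_printoptions(precision=4,suppress=True)
s=readout.observe(); print(s['clock'],s['ee_pos'],s['tcp_rot'],s['force'],s['width'])
p=snap('wrist','w1.png',None,1.25); np.save('w1.npy',p,allow_pickle=True); print(p['origin'],p['rotation'])
E
```

```text
2.4 [0.4991 0.1687 0.2308] [[ 0.9955 -0.0951 -0.001 ]
 [-0.0951 -0.9955 -0.0002]
 [-0.001   0.0003 -1.    ]] [ 0.143  -1.7251 -0.5204] 0.08504500887943228
[0.5735 0.1618 0.3732] [[-0.0969 -0.9507 -0.2944]
 [-0.9953  0.0925  0.0288]
 [-0.0002  0.2958 -0.9552]]
```

View pics/w1.png

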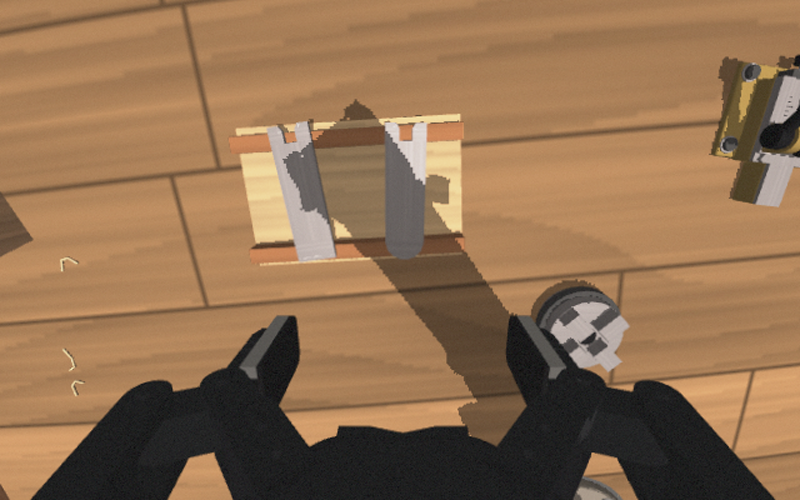

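The wrist view shows the blade nearly upright: nose tip (404,260), notched end (406,124), edges at x=386 and 425.

```bash
python3 - <<'E'
from h import *
np.set_printoptions(precision=4,suppress=True)
p=np.load('w1.npy',allow_pickle=True).item()
w=px2w(p,np.array([(404,260),(406,124),(386,200),(425,200)])/1.25,.03); print(w)
d=w[1]-w[0];print(np.linalg.norm(d),np.degrees(np.arctan2(d[1],d[0])),(w[0]+w[1])/2,np.linalg.norm(w[2]-w[3]))
E
```

```text
[[0.4596 0.1712 0.03  ]
 [0.588  0.1571 0.03  ]
 [0.5214 0.1826 0.03  ]
 [0.5178 0.1455 0.03  ]]
0.12919827990707441 -6.281996222253319 [0.5238 0.1642 0.03  ] 0.03724593409331525
```

Emit:
send_rows --pt "0 -0.03 -0.8 -0.06 70" --pt "0 0 -0.8 0 70" --pt "0 0 -0.8 0 70" --pt "0 0 -0.8 0 70" --pt "0 0 -0.6 0 70" --pt "0 0 -0.4 0 70" --pt "0 0 -0.2 0 70" --pt "0 0 0 0 70"

```text
clock: 3.25
ee_pos: [0.4991, 0.1643, 0.0103]
tcp_rot: [[0.994, -0.108, -0.002], [-0.108, -0.994, -0.002], [-0.002, 0.002, -1.0]]
force: [-0.5, 1.0, 0.1]
width: 0.07
grip_force: 0.0
```

Emit:
send_rows --pt "0 0 0 0 45" --pt "0 0 0 0 30" --pt "0 0 0 0 20" --pt "0 0 0 0 20" --pt "0 0 0 0 20" --pt "0 0 0 0 20"

```text
clock: 3.85
ee_pos: [0.5007, 0.1662, 0.0129]
tcp_rot: [[0.994, -0.107, 0.003], [-0.107, -0.994, 0.0], [0.002, -0.001, -1.0]]
force: [-0.6, -0.5, 4.6]
width: 0.0364
grip_force: 59.6
```

Emit:
send_rows --pt "0 0 0.3 0 20" --pt "0 0 0.6 0 20" --pt "0 0 0.7 0 20" --pt "0 0 0.6 0 20" --pt "0 0 0.2 0 20"

```text
clock: 4.35
ee_pos: [0.5013, 0.1669, 0.1354]
tcp_rot: [[0.994, -0.106, 0.006], [-0.106, -0.994, 0.002], [0.005, -0.003, -1.0]]
force: [0.5, 0.1, -2.8]
width: 0.0363
grip_force: 60.7
```

Emit:
send_rows --pt "-0.15 -0.5 0 -0.05 20" --pt "-0.2 -0.9 0 -0.06 20" --pt "-0.2 -0.9 0 -0.06 20" --pt "-0.2 -0.9 0 -0.06 20" --pt "-0.2 -0.9 0 -0.06 20" --pt "-0.2 -0.9 0 -0.06 20" --pt "-0.2 -0.9 0 -0.05 20" --pt "-0.15 -0.7 0 -0.03 20"

```text
clock: 5.15
ee_pos: [0.4228, -0.1665, 0.1311]
tcp_rot: [[0.986, -0.168, -0.001], [-0.168, -0.986, -0.0], [-0.001, 0.001, -1.0]]
force: [1.2, 0.4, -2.5]
width: 0.0362
grip_force: 60.7
```

Emit:
send_rows --pt "0 -0.3 -0.3 0 20" --pt "0 0 -0.3 0 20" --pt "0 0 0 0 20" --pt "0 0 0 0 20" --pt "0 0 0 0 20"

```text
clock: 5.65
ee_pos: [0.425, -0.1784, 0.1019]
tcp_rot: [[0.986, -0.165, 0.001], [-0.165, -0.986, -0.0], [0.001, -0.0, -1.0]]
force: [-0.1, -0.1, -1.7]
width: 0.0365
grip_force: 60.7
```

```bash
python3 - <<'E'
from h import *
np.set_printoptions(precision=4,suppress=True)
s=readout.observe(); print(s['clock'],s['ee_pos'],s['tcp_rot'],s['force'],s['width'])
p=snap('wrist','w2.png',(220,20,560,270),2.35); np.save('w2.npy',p,allow_pickle=True); print(p['origin'])
E
```

```text
5.65 [ 0.425  -0.1784  0.1019] [[ 0.9863 -0.1647  0.0007]
 [-0.1647 -0.9863 -0.0001]
 [ 0.0007 -0.0001 -1.    ]] [-0.1191 -0.1112 -1.6741] 0.03654280460385511
[ 0.4985 -0.1905  0.2444]
```

View pics/w2.png

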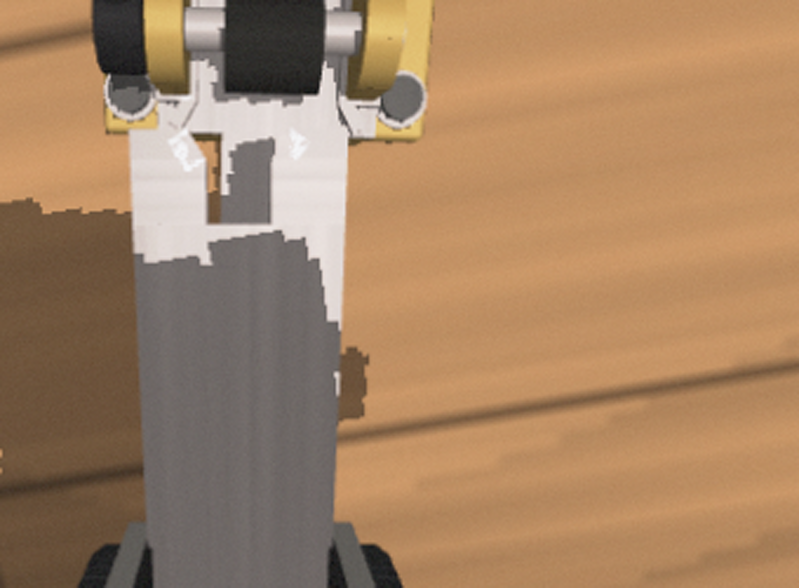

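```bash
python3 - <<'E'
from h import *
np.set_printoptions(precision=4,suppress=True)
p=np.load('w2.npy',allow_pickle=True).item()
A=lambda l:(np.array(l,float)+.5)/2.35-.5+[220,20]
b=px2w(p,A([(239.5,223),(132,200),(346,200),(143,400),(336,400)]),.119); print(b, b[1]-b[2])
m=(b[1]+b[2])/2-(b[3]+b[4])/2; print('bl yaw',np.degrees(np.arctan2(m[1],m[0])))
f=px2w(p,A([(106,133),(424,138)]),.008); e=f[0]-f[1]; print(f,np.linalg.norm(e),np.degrees(np.arctan2(-e[0],e[1])))
yaw=np.radians(-9.4);R=np.array([[np.cos(yaw),-np.sin(yaw)],[np.sin(yaw),np.cos(yaw)]])
H=f.mean(0)[:2]+R@[.008,0]; print('H',H)
for H in (H,np.array([.5333,-.2015])):
  print('notch in holder',R.T@(b[0,:2]-H),'tcp',R.T@(readout.observe()['ee_pos'][:2]-H))
# lateral check: boltheads & cheeks
c=px2w(p,A([(190,20),(362,20)]),.06); print([R.T@(x[:2]-H) for x in c])
c=px2w(p,A([(130,95),(403,98)]),.012); print([R.T@(x[:2]-H) for x in c])
E
```

```text
[[ 0.4981 -0.1902  0.119 ]
 [ 0.5051 -0.1722  0.119 ]
 [ 0.4988 -0.2094  0.119 ]
 [ 0.4691 -0.1666  0.119 ]
 [ 0.4629 -0.203   0.119 ]] [0.0063 0.0372 0.    ]
bl yaw -9.45235110654556
[[ 0.5327 -0.1521  0.008 ]
 [ 0.5142 -0.2537  0.008 ]] 0.10328192924036578 -10.363465769973477
H [ 0.5313 -0.2042]
notch in holder [-0.0351  0.0083] tcp [-0.1089  0.0081]
notch in holder [-0.0366  0.0054] tcp [-0.1105  0.0051]
[array([0.0109, 0.0173]), array([ 0.0108, -0.0245])]
[array([0.002 , 0.0398]), array([ 0.001 , -0.0461])]
```

Emit:
send_rows --pt "-0.02 -0.16 0 0 20" --pt "0 0 -0.4 0 20" --pt "0 0 -0.5 0 20" --pt "0 0 -0.4 0 20" --pt "0 0 -0.2 0 20" --pt "0 0 -0.1 0 20" --pt "0 0 0 0 20" --pt "0 0 0 0 20"

```text
clock: 6.5
ee_pos: [0.4243, -0.1872, 0.022]
tcp_rot: [[0.986, -0.166, 0.001], [-0.166, -0.986, -0.001], [0.001, 0.0, -1.0]]
force: [0.4, -0.3, -2.0]
width: 0.0363
grip_force: 60.7
```

```bash
python3 - <<'E'
from h import *
np.set_printoptions(precision=4,suppress=True)
s=readout.observe(); print(s['clock'],s['ee_pos'],s['tcp_rot'],s['force'],s['width'])
p=snap('wrist','w3.png',(250,0,450,190),3.15); np.save('w3.npy',p,allow_pickle=True); print(p['origin'])
E
```

```text
6.5 [ 0.4243 -0.1872  0.022 ] [[ 0.9862 -0.1658  0.0013]
 [-0.1658 -0.9862 -0.0005]
 [ 0.0013  0.0003 -1.    ]] [ 0.3956 -0.342  -2.0123] 0.03631844738760022
[ 0.4976 -0.1993  0.1645]
```

View pics/w3.png

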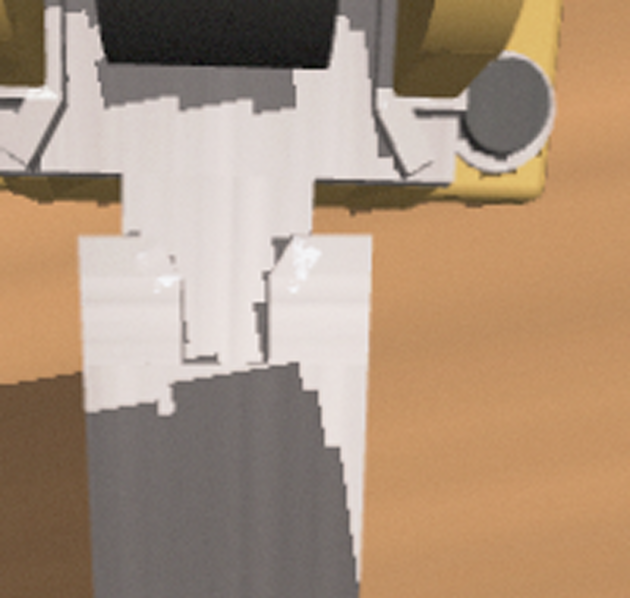

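```bash
python3 - <<'E'
from h import *
np.set_printoptions(precision=4,suppress=True)
p=np.load('w3.npy',allow_pickle=True).item()
A=lambda l:(np.array(l,float)+.5)/3.15-.5+[250,0]
yaw=np.radians(-9.6);R=np.array([[np.cos(yaw),-np.sin(yaw)],[np.sin(yaw),np.cos(yaw)]])
g=lambda l,z:(px2w(p,A(l),z)[:,:2]-readout.observe()['ee_pos'][:2])@R
print('blade',g([(79,237),(372,236),(92,540),(357,540)],.0391))
print('notch',g([(183,362),(266,362)],.0391))
print('tongue',g([(122,200),(314,200)],.03),'wide front',g([(20,172),(440,180)],.03))
print('lips',g([(64,95),(377,95)],.034), 'cam',g([(108,62),(330,66)],.046))
E
```

```text
blade [[ 0.0894  0.0193]
 [ 0.0895 -0.0183]
 [ 0.05    0.0193]
 [ 0.0499 -0.0178]]
notch [[ 0.0739  0.0062]
 [ 0.0739 -0.0048]]
tongue [[ 0.0952  0.0146]
 [ 0.0951 -0.0115]] wide front [[ 0.0988  0.0283]
 [ 0.0977 -0.0285]]
lips [[ 0.1071  0.0213]
 [ 0.1071 -0.019 ]] cam [[ 0.1075  0.0141]
 [ 0.1071 -0.0116]]
```

Emit:
send_rows --pt "0.004 0.022 -0.05 -0.04 20" --pt "0 0 0 0 20" --pt "0.1 -0.017 0 0 20" --pt "0.2 -0.034 0 0 20" --pt "0.2 -0.034 0 0 20" --pt "0.1 -0.017 0 0 20" --pt "0 0 0 0 20"

```text
clock: 7.25
ee_pos: [0.4554, -0.191, 0.0189]
tcp_rot: [[0.985, -0.171, 0.002], [-0.171, -0.985, -0.0], [0.002, -0.0, -1.0]]
force: [-0.2, -0.5, -0.8]
width: 0.0361
grip_force: 60.9
```

Emit:
send_rows --pt "0.1 -0.017 0 0 20" --pt "0.15 -0.026 0 0 20" --pt "0.15 -0.026 0 0 20" --pt "0.1 -0.017 0 0 20" --pt "0 0 0 0 20"

```text
clock: 7.75
ee_pos: [0.4802, -0.1953, 0.0189]
tcp_rot: [[0.985, -0.171, 0.002], [-0.171, -0.985, -0.0], [0.002, -0.0, -1.0]]
force: [1.4, -0.5, 0.9]
width: 0.036
grip_force: 61.1
```

Emit:
send_rows --pt "0.1 -0.017 0 0 20" --pt "0.1 -0.017 0 0 20" --pt "0.04 -0.007 0 0 20" --pt "0 0 0 0 20" --pt "0 0 0 0 20"

```text
clock: 8.25
ee_pos: [0.4914, -0.1973, 0.0189]
tcp_rot: [[0.985, -0.171, 0.001], [-0.171, -0.985, -0.0], [0.001, 0.0, -1.0]]
force: [1.0, -0.7, 1.8]
width: 0.0364
grip_force: 61.1
```

```bash
python3 - <<'E'
from h import *
np.set_printoptions(precision=4,suppress=True)
s=readout.observe(); print(s['clock'],s['ee_pos'],s['tcp_rot'],s['force'],s['ft_torque'])
p=snap('top','t4.png',(380,170,460,260),6.5); np.save('t4.npy',p,allow_pickle=True)
E
```

```text
8.25 [ 0.4914 -0.1973  0.0189] [[ 0.9852 -0.1713  0.0012]
 [-0.1713 -0.9852 -0.0002]
 [ 0.0013  0.     -1.    ]] [ 1.0339 -0.7409  1.8141] [-0.0432 -0.1622 -0.0023]
```

View pics/t4.png

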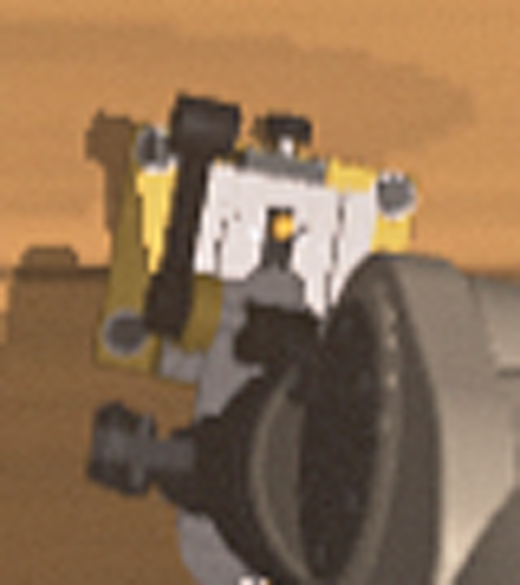

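The blade is in, under the cam, and the pin at (283,228) is still ahead of the notch. I'll go on in small steps.

Emit:
send_rows --pt "0.04 -0.007 0 0 20" --pt "0.04 -0.007 0 0 20" --pt "0.04 -0.007 0 0 20" --pt "0.02 -0.003 0 0 20" --pt "0 0 0 0 20"

```text
clock: 8.8
ee_pos: [0.4979, -0.1985, 0.0189]
tcp_rot: [[0.985, -0.171, 0.0], [-0.171, -0.985, -0.0], [0.0, 0.0, -1.0]]
force: [-1.2, 0.8, 4.5]
width: 0.0364
grip_force: 61.4
```

Emit:
send_rows --pt "0.02 -0.003 0 0 20" --pt "0.02 -0.003 0 0 20"

```text
clock: 9.0
ee_pos: [0.4996, -0.1988, 0.0189]
tcp_rot: [[0.985, -0.171, -0.0], [-0.171, -0.985, -0.0], [-0.0, 0.0, -1.0]]
force: [-2.9, 0.8, 5.1]
width: 0.0369
grip_force: 61.6
```

Emit:
send_rows --pt "0.02 -0.003 0 0 20" --pt "0 0 0 0 20"

```text
clock: 9.2
ee_pos: [0.5008, -0.1989, 0.0189]
tcp_rot: [[0.985, -0.171, -0.0], [-0.171, -0.985, -0.0], [-0.0, 0.0, -1.0]]
force: [-0.6, 0.0, 5.2]
width: 0.0368
grip_force: 61.4
```

Emit:
send_rows --pt "0.02 -0.003 0 0 20" --pt "0 0 0 0 20"

```text
clock: 9.4
ee_pos: [0.5018, -0.1991, 0.0189]
tcp_rot: [[0.985, -0.171, -0.0], [-0.171, -0.985, -0.0], [-0.0, 0.0, -1.0]]
force: [-2.4, 0.5, 5.5]
width: 0.0363
grip_force: 61.4
```

Emit:
send_rows --pt "0.02 -0.003 0 0 20" --pt "0 0 0 0 20"

```text
clock: 9.6
ee_pos: [0.5024, -0.1992, 0.0189]
tcp_rot: [[0.985, -0.171, -0.001], [-0.171, -0.985, -0.0], [-0.001, 0.0, -1.0]]
force: [-3.5, 0.1, 5.9]
width: 0.0364
grip_force: 61.6
```

Emit:
send_rows --pt "0.01 -0.002 0 0 20" --pt "0 0 0 0 20"

```text
clock: 9.8
ee_pos: [0.5025, -0.1992, 0.0189]
tcp_rot: [[0.985, -0.171, -0.002], [-0.171, -0.985, 0.0], [-0.002, 0.0, -1.0]]
force: [-4.5, 0.5, 8.1]
width: 0.0367
grip_force: 61.8
```

Emit:
send_rows --pt "0.01 -0.002 0 0 20" --pt "0 0 0 0 20"

```text
clock: 10.0
ee_pos: [0.5025, -0.1992, 0.0189]
tcp_rot: [[0.985, -0.171, -0.003], [-0.171, -0.985, 0.0], [-0.003, 0.0, -1.0]]
force: [-5.3, 1.6, 9.4]
width: 0.0363
grip_force: 61.9
```

Emit:
send_rows --pt "0.01 -0.002 0 0 20" --pt "0 0 0 0 20"

```text
clock: 10.2
ee_pos: [0.5025, -0.1992, 0.0188]
tcp_rot: [[0.985, -0.172, -0.003], [-0.172, -0.985, 0.0], [-0.004, 0.0, -1.0]]
force: [-6.5, 1.4, 11.1]
width: 0.0365
grip_force: 62.1
```

Emit:
send_rows --pt "0.01 -0.002 0 0 20" --pt "0 0 0 0 20"

```text
clock: 10.4
ee_pos: [0.5026, -0.1992, 0.0188]
tcp_rot: [[0.985, -0.172, -0.004], [-0.172, -0.985, 0.001], [-0.004, 0.0, -1.0]]
force: [-7.8, 1.4, 12.4]
width: 0.036
grip_force: 62.2
```

Emit:
send_rows --pt "0.02 -0.003 0 0 20" --pt "0 0 0 0 20"

```text
clock: 10.6
ee_pos: [0.5026, -0.1993, 0.0188]
tcp_rot: [[0.985, -0.172, -0.006], [-0.172, -0.985, 0.001], [-0.006, 0.0, -1.0]]
force: [-10.5, 2.4, 16.7]
width: 0.0368
grip_force: 62.5
```

Emit:
send_rows --pt "0.015 -0.003 0 0 20" --pt "0 0 0 0 20" --pt "0 0 0 0 20"

```text
clock: 10.9
ee_pos: [0.5027, -0.1993, 0.0188]
tcp_rot: [[0.985, -0.172, -0.007], [-0.172, -0.985, 0.001], [-0.008, 0.0, -1.0]]
force: [-12.3, 3.2, 18.8]
width: 0.0362
grip_force: 62.7
```

Emit:
send_rows --pt "0 0 0 0 45" --pt "0 0 0 0 60" --pt "0 0 0 0 60" --pt "0 0 0.2 0 60" --pt "0 0 0.6 0 60" --pt "-0.3 0 0.9 0 60" --pt "-0.5 0 0.8 0 60" --pt "-0.2 0 0 0 60"

```text
clock: 11.7
ee_pos: [0.4582, -0.2012, 0.1492]
tcp_rot: [[0.985, -0.172, 0.008], [-0.172, -0.985, -0.004], [0.009, 0.002, -1.0]]
force: [0.0, -0.2, -0.6]
width: 0.0599
grip_force: 0.0
```

Emit:
send_rows --pt "0 0 0.4 0 60" --pt "0 0 0 0 60" --pt "0 0 0 0 60"

```text
clock: 12.0
ee_pos: [0.4569, -0.1999, 0.1638]
tcp_rot: [[0.985, -0.171, 0.001], [-0.171, -0.985, -0.0], [0.001, 0.0, -1.0]]
force: [-0.1, 0.4, -0.4]
width: 0.06
grip_force: 0.0
```

```bash
python3 - <<'E'
from h import *
np.set_printoptions(precision=4,suppress=True)
s=readout.observe(); print(s['clock'],s['ee_pos'],s['tcp_rot'],s['force'],s['width'])
p=snap('wrist','w5.png'); np.save('w5.npy',p,allow_pickle=True); print(p['origin'])
q=snap('side','s5.png')
w=cv2.imread('pics/w5.png');t=cv2.imread('pics/s5.png')
f=lambda im,x0,y0,x1,y1,s:cv2.resize(im[y0:y1,x0:x1],None,fx=s,fy=s,interpolation=cv2.INTER_CUBIC)
cv2.imwrite('pics/c5.png',np.hstack([f(w,210,0,460,240,2),f(t,350,125,430,216,480/91)[:480]]))
E
```

```text
12.0 [ 0.4569 -0.1999  0.1638] [[ 0.9852 -0.1711  0.0009]
 [-0.1711 -0.9852 -0.0003]
 [ 0.001   0.0002 -1.    ]] [-0.0661  0.4239 -0.4457] 0.05998622368224634
[ 0.5302 -0.2125  0.3064]
```

View pics/c5.png

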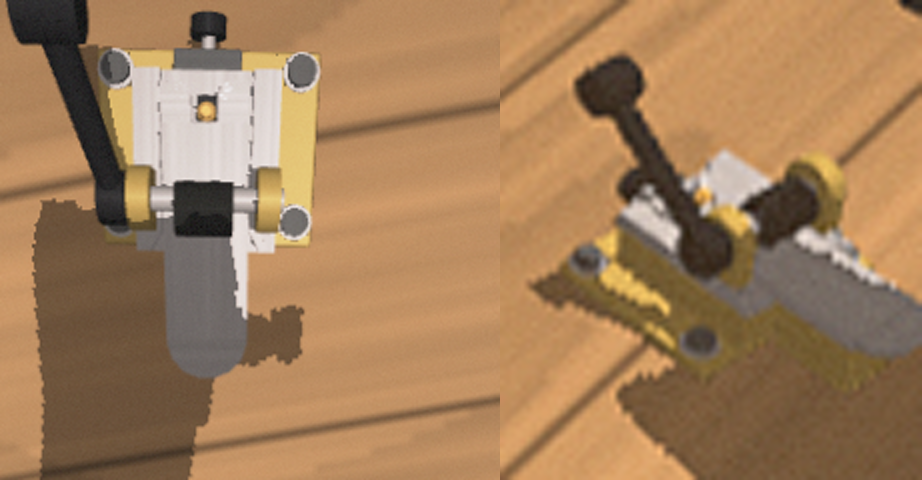

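The blade lies in the holder with the pin at the closed end of its notch (206,108). The lever is still open. Next I'll fit the holder's pose and the lever angle.

```bash
python3 - <<'E'
from h import *
from scipy.optimize import least_squares
np.set_printoptions(precision=4,suppress=True)
pw=np.load('w5.npy',allow_pickle=True).item();pt=camera_params('top');ps=camera_params('side')
W=(np.array([(98,51),(321,54),(310,244)])+.5)/2-.5+[210,0]
P=np.array([(80,52,8),(80,-52,8),(-8,-52,8)])/1000
knt=(np.array([(209,122)])+.5)/6.5-.5+[380,170]
kns=(np.array([(610-500,84)])+.5)/(480/91)-.5+[350,125]
Tm=lambda v,X:np.c_[v[0]+np.cos(v[2])*X[:,0]-np.sin(v[2])*X[:,1],v[1]+np.sin(v[2])*X[:,0]+np.cos(v[2])*X[:,1],X[:,2]]
kn=lambda a:np.array([(.012+.076*np.cos(a),.046,.0517+.076*np.sin(a))])
f=lambda v:(w2px(pw,Tm(v,P))-W).ravel()
r=least_squares(f,[.533,-.203,-.168]);v=r.x
print(v,np.degrees(v[2]),r.fun)
g=lambda a:np.r_[(w2px(pt,Tm(v,kn(a[0])))-knt).ravel(),(w2px(ps,Tm(v,kn(a[0])))-kns).ravel()]
k=least_squares(g,[.6]);print('lever',np.pi/4,k.x-np.pi/4,k.fun,Tm(v,kn(k.x[0])))
b=px2w(pw,(np.array([(206,377),(206,121)])+.5)/2-.5+[210,0],.036)
c,s=np.cos(v[2]),np.sin(v[2]);R=np.array([[c,-s],[s,c]])
print('nose,notch',(b[:,:2]-v[:2])@R,'pin',(px2w(pw,(np.array([(206,109)])+.5)/2-.5+[210,0],.0395)[:,:2]-v[:2])@R)
for a in np.linspace(k.x[0],np.radians(170),8): print(np.degrees(a),Tm(v,kn(a)))
E
```

```text
[ 0.5305 -0.2043 -0.1842] -10.552904342571994 [-1.0253 -0.6136  0.1845 -0.971   0.9068  1.9542]
lever 0.7853981633974483 [-0.0354] [-0.0877  0.9598 -0.5893  0.8003] [[ 0.6054 -0.1715  0.1035]]
nose,notch [[-0.0681  0.0001]
 [ 0.0453  0.0003]] pin [[0.0494 0.0002]]
42.970427318305134 [[ 0.6054 -0.1715  0.1035]]
61.117509129975836 [[ 0.5868 -0.168   0.1182]]
79.26459094164653 [[ 0.5646 -0.1639  0.1264]]
97.41167275331722 [[ 0.5411 -0.1595  0.1271]]
115.55875456498794 [[ 0.5185 -0.1553  0.1203]]
133.70583637665862 [[ 0.4991 -0.1517  0.1066]]
151.8529181883293 [[ 0.4848 -0.149   0.0876]]
170.0 [[ 0.4771 -0.1476  0.0649]]
```

Emit:
send_rows --pt "0.6 0.1 0 0 55" --pt "0.8 0.15 0 0 50" --pt "0.8 0.15 0 0 50" --pt "0.6 0.13 0 0 50" --pt "0.16 0.04 0 0 50" --pt "0 0 0 0 50" --pt "0 0 0 0 50"

```text
clock: 12.8
ee_pos: [0.6031, -0.1718, 0.1627]
tcp_rot: [[0.985, -0.172, -0.003], [-0.172, -0.985, 0.0], [-0.003, 0.0, -1.0]]
force: [0.0, -0.9, 0.4]
width: 0.0499
grip_force: 0.0
```

```bash
python3 - <<'E'
from h import *
np.set_printoptions(precision=4,suppress=True)
s=readout.observe(); print(s['clock'],s['ee_pos'],s['force'],s['width'])
p=snap('wrist','w6.png',None,1.25); np.save('w6.npy',p,allow_pickle=True); print(p['origin'])
print(w2px(p,[[.6054,-.1715,.1045],[.6034,-.1617,.1045],[.6074,-.1813,.1045]])*1.25)
E
```

```text
12.8 [ 0.6031 -0.1718  0.1627] [ 0.0014 -0.8744  0.3834] 0.049868557348056626
[ 0.6769 -0.1844  0.3049]
[[401.7547 268.9749]
 [386.1024 274.7845]
 [417.5701 263.1023]]
```

View pics/w6.png

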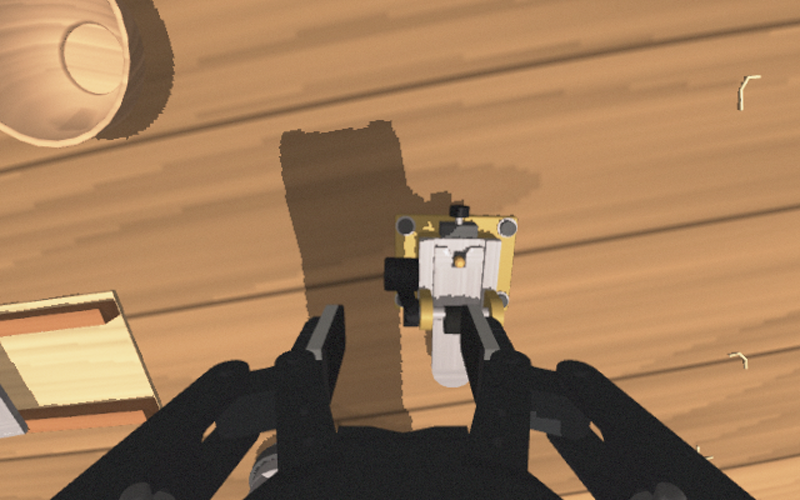

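The knob is at (401,275), centred between the fingers and within 3 mm of the prediction. Lowering now.

Emit:
send_rows --pt "0 0 -0.4 0 50" --pt "0 0 -0.5 0 50" --pt "0 0 -0.4 0 50" --pt "0 0 -0.2 0 50" --pt "0 0 0 0 50"

```text
clock: 13.35
ee_pos: [0.6028, -0.1718, 0.0876]
tcp_rot: [[0.985, -0.172, -0.003], [-0.172, -0.985, 0.0], [-0.003, 0.0, -1.0]]
force: [-0.6, 0.9, 0.7]
width: 0.0502
grip_force: 0.0
```

Emit:
send_rows --pt "0 0 0 0 35" --pt "0 0 0 0 25" --pt "0 0 0 0 15" --pt "0 0 0 0 10" --pt "0 0 0 0 10"

```text
clock: 13.85
ee_pos: [0.6056, -0.1715, 0.09]
tcp_rot: [[0.985, -0.172, 0.002], [-0.172, -0.985, -0.0], [0.002, -0.0, -1.0]]
force: [-0.2, -0.0, 5.6]
width: 0.0189
grip_force: 60.1
```

Emit:
send_rows --pt "-0.203 0.035 0.167 0 10" --pt "-0.228 0.04 0.128 0 10" --pt "-0.247 0.043 0.086 0 10" --pt "0 0 0 0 10"

```text
clock: 14.25
ee_pos: [0.5717, -0.165, 0.1089]
tcp_rot: [[0.985, -0.171, 0.004], [-0.171, -0.985, -0.0], [0.004, -0.001, -1.0]]
force: [2.5, 1.1, 2.7]
width: 0.0187
grip_force: 59.6
```

Emit:
send_rows --pt "-0.258 0.045 0.041 0 10" --pt "-0.261 0.046 -0.005 0 10" --pt "-0.256 0.045 -0.05 0 10" --pt "0 0 0 0 10"

```text
clock: 14.65
ee_pos: [0.5347, -0.158, 0.1093]
tcp_rot: [[0.985, -0.17, 0.007], [-0.17, -0.985, -0.0], [0.007, -0.001, -1.0]]
force: [2.4, 3.0, 9.3]
width: 0.0186
grip_force: 58.5
```

Emit:
send_rows --pt "-0.244 0.043 -0.095 0 10" --pt "-0.224 0.039 -0.136 0 10" --pt "0 0 0 0 10"

```text
clock: 14.95
ee_pos: [0.5106, -0.1534, 0.0976]
tcp_rot: [[0.986, -0.17, 0.005], [-0.17, -0.986, 0.0], [0.005, -0.001, -1.0]]
force: [-0.6, 4.4, 13.0]
width: 0.0187
grip_force: 61.1
```

Emit:
send_rows --pt "-0.197 0.05 -0.174 0 10" --pt "-0.164 0.035 -0.206 0 10" --pt "0 0 0 0 10"

```text
clock: 15.25
ee_pos: [0.4915, -0.1497, 0.0772]
tcp_rot: [[0.985, -0.17, 0.003], [-0.17, -0.985, -0.0], [0.003, -0.0, -1.0]]
force: [1.0, 1.5, 3.3]
width: 0.0188
grip_force: 74.3
```

Emit:
send_rows --pt "-0.126 0.022 -0.232 0 10" --pt "-0.072 0.012 -0.199 0 10" --pt "0 0 0 0 10"

```text
clock: 15.55
ee_pos: [0.4824, -0.1479, 0.0554]
tcp_rot: [[0.985, -0.17, 0.003], [-0.17, -0.985, 0.0], [0.003, -0.001, -1.0]]
force: [3.8, 2.3, 2.7]
width: 0.0187
grip_force: 82.7
```

Emit:
send_rows --pt "-0.035 0.006 -0.155 0 10" --pt "0 0 0 0 10" --pt "0 0 0 0 10"

```text
clock: 15.85
ee_pos: [0.4806, -0.1476, 0.048]
tcp_rot: [[0.985, -0.171, 0.003], [-0.171, -0.985, 0.0], [0.003, -0.001, -1.0]]
force: [2.2, 2.6, 5.6]
width: 0.0188
grip_force: 84.6
```

Emit:
send_rows --pt "0 0 -0.06 0 10" --pt "0 0 0 0 10"

```text
clock: 16.05
ee_pos: [0.4805, -0.1475, 0.045]
tcp_rot: [[0.985, -0.17, 0.003], [-0.17, -0.985, 0.0], [0.003, -0.001, -1.0]]
force: [2.5, 3.1, 5.0]
width: 0.0186
grip_force: 85.4
```

Emit:
send_rows --pt "0 0 -0.04 0 10" --pt "0 0 0 0 10"

```text
clock: 16.25
ee_pos: [0.4802, -0.1475, 0.0432]
tcp_rot: [[0.985, -0.171, 0.002], [-0.171, -0.985, 0.001], [0.002, -0.001, -1.0]]
force: [0.4, 4.7, 8.2]
width: 0.0187
grip_force: 86.1
```

Emit:
send_rows --pt "0 0 -0.05 0 10" --pt "0 0 0 0 10"

```text
clock: 16.45
ee_pos: [0.4802, -0.1475, 0.0407]
tcp_rot: [[0.985, -0.172, 0.002], [-0.172, -0.985, 0.001], [0.002, -0.001, -1.0]]
force: [0.4, 5.0, 8.3]
width: 0.0186
grip_force: 86.6
```

Emit:
send_rows --pt "0 0 -0.05 0 10" --pt "0 0 0 0 10"

```text
clock: 16.65
ee_pos: [0.4804, -0.1476, 0.0382]
tcp_rot: [[0.985, -0.172, 0.002], [-0.172, -0.985, 0.001], [0.002, -0.001, -1.0]]
force: [2.4, 4.7, 7.3]
width: 0.019
grip_force: 86.1
```

Emit:
send_rows --pt "0 0 -0.05 0 10" --pt "0 0 0 0 10"

```text
clock: 16.85
ee_pos: [0.4807, -0.1476, 0.0357]
tcp_rot: [[0.985, -0.171, 0.003], [-0.171, -0.985, 0.001], [0.003, -0.001, -1.0]]
force: [1.3, 4.2, 7.0]
width: 0.0188
grip_force: 85.3
```

Emit:
send_rows --pt "0 0 0 0 30" --pt "0 0 0 0 40" --pt "0 0 0.4 0 40" --pt "0 0 0.6 0 40" --pt "0 0 0.4 0 20" --pt "0 0 0 0 5" --pt "0 0 0 0 0" --pt "0 0 0 0 0"

```text
clock: 17.65
ee_pos: [0.4776, -0.1483, 0.1036]
tcp_rot: [[0.985, -0.171, -0.003], [-0.171, -0.985, 0.0], [-0.003, 0.0, -1.0]]
force: [-0.3, -0.3, -0.9]
width: 0.0001
grip_force: 0.0
```

```bash
python3 - <<'E'
from h import *
s=readout.observe(); print(s['clock'],s['ee_pos'],s['force'],s['width'])
snap('side','s7.png');snap('wrist','w7.png');snap('top','t7.png')
w,t,o=[cv2.imread('pics/'+n+'7.png') for n in 'wst']
f=lambda im,x0,y0,x1,y1,s:cv2.resize(im[y0:y1,x0:x1],None,fx=s,fy=s,interpolation=cv2.INTER_CUBIC)
a=f(t,345,120,445,220,3.9)
b=f(w,220,30,420,230,1.95)
cv2.imwrite('pics/c7.png',np.hstack([a,b]))
E
```

```text
17.65 [ 0.47761482 -0.14834676  0.10362135] [-0.25293944 -0.30055597 -0.91616603] 0.00011684815926966213
```

View pics/c7.png

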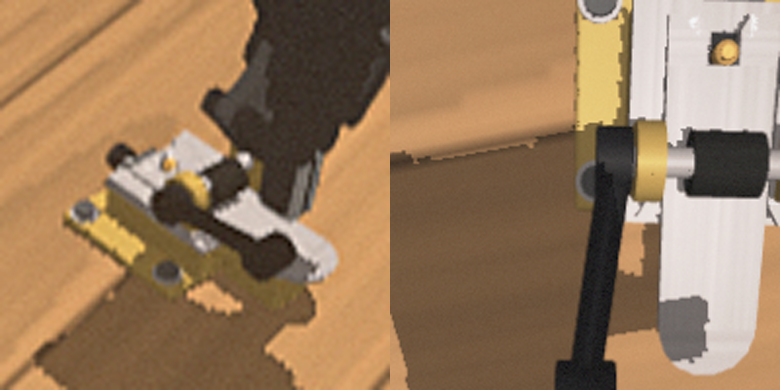

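The lever (knob at (270,250), left crop) lies close to its stop, and the pin still bears on the notch end. I'll press the knob down with closed fingertips to be certain.

Emit:
send_rows --pt "0 0 -0.3 0 0" --pt "0 0 -0.16 0 0" --pt "0 0 -0.06 0 0" --pt "0 0 0 0 0"

```text
clock: 18.2
ee_pos: [0.4782, -0.1482, 0.0782]
tcp_rot: [[0.985, -0.171, -0.002], [-0.171, -0.985, 0.0], [-0.002, -0.0, -1.0]]
force: [-0.1, 1.2, -0.1]
width: -0.0003
grip_force: 0.0
```

Emit:
send_rows --pt "0 0 -0.05 0 0" --pt "0 0 0 0 0"

```text
clock: 18.4
ee_pos: [0.4791, -0.1483, 0.0764]
tcp_rot: [[0.985, -0.171, 0.001], [-0.171, -0.985, -0.0], [0.001, 0.0, -1.0]]
force: [0.1, 0.2, 0.4]
width: -0.0002
grip_force: 0.0
```

Emit:
send_rows --pt "0 0 -0.04 0 0" --pt "0 0 0 0 0"

```text
clock: 18.6
ee_pos: [0.4789, -0.1483, 0.0749]
tcp_rot: [[0.985, -0.171, 0.0], [-0.171, -0.985, -0.0], [0.0, 0.0, -1.0]]
force: [-3.1, 1.7, 8.1]
width: 0.0003
grip_force: 4.0
```

Emit:
send_rows --pt "0 0 -0.03 0 0" --pt "0 0 0 0 0"

```text
clock: 18.8
ee_pos: [0.4789, -0.1483, 0.0745]
tcp_rot: [[0.985, -0.171, 0.0], [-0.171, -0.985, -0.001], [0.0, 0.001, -1.0]]
force: [-7.2, 2.1, 21.7]
width: 0.0001
grip_force: 10.7
```

Emit:
send_rows --pt "0 0 -0.03 0 0" --pt "0 0 0 0 0"

```text
clock: 19.0
ee_pos: [0.479, -0.1483, 0.0741]
tcp_rot: [[0.985, -0.171, 0.0], [-0.171, -0.985, -0.001], [0.0, 0.001, -1.0]]
force: [-11.3, 2.5, 34.8]
width: -0.0001
grip_force: 17.5
```

It's a firm stop at the expected height. Retreating and handing in.

Emit:
send_rows --pt "0 0 0.3 0 0" --pt "0 0 0.8 0 0" --pt "0 0 0.9 0 0" --pt "0 0 0.5 0 0" --pt "0 0 0 0 0" --pt "0 0 0 0 0"

```text
clock: 19.6
ee_pos: [0.4791, -0.1485, 0.1965]
tcp_rot: [[0.985, -0.171, 0.001], [-0.171, -0.985, -0.001], [0.002, 0.0, -1.0]]
force: [-0.1, 0.3, -0.3]
width: -0.0001
grip_force: 0.0
```

```bash
python3 -c "
from h import *
s=readout.observe();print(s['clock'],s['ee_pos'],s['force']);print(job_done())"
```

```text
19.6 [ 0.47908833 -0.14848295  0.19653725] [-0.08860143  0.30515889 -0.2963309 ]
the job is handed in; nothing more can be done
None
```

The job is handed in at 19.6 s: the round-nosed blade was pressed home on the pin with about 12 N, the lever is clamped on its stop (checked with a push of about 35 N), the gripper is clear, and the square-ended blade, bowl and chuck were left alone.

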